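# Clamp the massing model's pieces in the cam jig and hold the lever

### The job

Stand the three loose model pieces (beech block, walnut block, white round tower) upright in a row, in any order, between the side walls of the jig's bed, the longer sides of the blocks' feet across it. Only then flip the red safety catch all the way down, and after that pull the yellow lever handle towards the robot as far as it goes, so that the orange pad squeezes the row together. The lever springs back if let go, so finish with the gripper still holding the handle fully pulled; leave the mug, the tape roll and the camera lens where they stand.

Things in the scene. Friction and masses are not known exactly. Their poses are not given: they have to be found in the camera images.
- bed (a point): Centre of the bed floor of the grey jig, 12 mm above the table; jig axes: the row runs along y, the robot is on the -x side, z up. Bed 48 mm wide (x) between side walls (10 mm thick, 15 mm high above its floor, y -80 to +70 mm), 118 mm long (y) from the pad's face at y = -59 to the end wall's face at y = +59 mm (28 mm high). Place pieces with 40 mm sides along x: 100 mm of row, 18 mm slack.
- hub (a point): On the lever's upright axis, 12 mm above the table, at x = 0, y = -130 mm of the bed point (same axes; fixed to the jig). The hub has 11 mm radius, top 60 mm above the table. The jig's base plate is fixed to the table: 150 mm (x) x 385 mm (y) x 12 mm, y = -305 to +80 mm of the bed point.
- beech_mid (a point): Centre of the beech block (mid-brown wood, 40 x 36 mm, 55 mm tall, 55 g), standing on the table; its x axis is along the 40 mm, y along the 36 mm, z up.
- walnut_mid (a point): Centre of the walnut block (dark wood, 40 x 24 mm, 62 mm tall, 45 g), standing on the table; x along the 40 mm, y along the 24 mm, z up.
- tower_mid (a point): Centre of the white round tower (plastic cylinder, 40 mm diameter, 70 mm tall, 90 g), standing on the table; z is its axis.
- catch (a joint): Angle of the red safety catch (rad): 0 to 0.25 at the start, standing about upright in the lever's way and blocking it; 1.5 folded flat towards the bed (jig +y), where it lies under the lever's arm. It stays where it is left; about 0.6 N at its top moves it.
- catch_top (a point): Middle of the upper edge of the red catch, a tab 60 mm wide (jig x), 8 mm thick, 52 mm from hinge to this edge. Its hinge line runs along jig x, 22 mm above the table, its middle at x = -30, y = -215 mm of the bed point. Push it from its -y side towards +y, then press it down flat. About 50 mm free on its -y side up to the handle.
- lever (a joint): Angle of the lever (rad): 0 at rest, 0.6 at its stop, fully pulled. A spring returns it: about 3 N at the handle at rest, 6 to 9 N fully pulled. Arm 14 mm wide, 42 to 54 mm above the table. The handle moves on a 160 mm radius about the hub, from (x, y) = (+47, -283) mm of the bed point at rest to (-47, -283) mm fully pulled: 95 mm towards jig -x.
- grip: The lever's yellow handle, an upright round post 26 mm in diameter and 60 mm tall; origin at its centre, 74 mm above the table (from 44 to 104 mm). It can be gripped from above; it is a sleeve that turns freely on the lever.
- pad (a joint): How far (m) the orange pad at the bed's -y end is pushed back against its spring (1500 N/m): 0 pressing on nothing, about 0.006 with the row squeezed. Pad 42 mm wide, top 44 mm above the table; the lever drives it up to 24 mm towards +y.
- mug: Bystander: blue mug, 78 mm across, 88 mm tall, origin under its centre.
- tape: Bystander: green roll of tape lying flat, 84 mm across, 24 mm high, origin under its centre.
- lens: Bystander: black camera lens standing on end, 68 mm across, 62 mm tall, origin under its centre.
Not all that is in view belongs to the job. Of the things that look like the part that bears beech_mid, take the one that is nearest to the robot's base at the start. Of the things like the part that bears tower_mid, leave any that is green; of the rest the larger one is meant.

How it is judged:
By the outcome, as a careful person would: the job done as asked, in the order asked, and still so for the second after the job is handed in, while the arm keeps its last pose, push and grip.
It also fails if it takes over 72 s, if anything falls off the work surface, if the arm or the gripper's body presses on something with over 40 N, if the wrist force passes 120 N, or if a joint passes its speed limit or range.

### The arm

A 6-joint arm with a two-finger parallel gripper is mounted at the origin on the work surface. World frame = base frame: x ahead of the robot, y to its left, z up, the work surface at z = 0. Lengths are in m, angles in rad, forces in N, time in s.
With the tool pointing down it reaches from about 0.3 to 0.775 m from the base axis. Payload 14.6 kg.
Tool frame: the origin (TCP) lies on the mounting face of the last link; the fingertips stand 199 mm ahead of it and the grasp point (between the pads) lies 180 mm ahead of it; z points along the fingers, y is the direction in which the jaws open and shut (so a half turn about z gives the same grasp; the last joint's range is limited). The gripper opens to 94 mm and grips with 3 to 60 N. Pads are 16 mm wide; open, the fingers measure 119 mm over their backs; the gripper's body (75 mm by 177 mm) begins 78 mm behind the grasp point.
Start: joints at [-1.243, 0.3, 1.521, -0, 1.321, -0.067], TCP at [0.212, -0.508, 0.405] pointing down, gripper open.
Joint ranges: [-3.03, 3.03], [-0.79, 2.21], [0.23, 2.52], [-1.04, 4.18], [0, 3.07], [-2.55, 2.55]. Speed limits (rad/s): [2.22, 2.22, 2.57, 3.14, 3.14, 3.14].

### API

Orientations are given as a unit quaternion [w, x, y, z].
In Python, from workcell import robot gives the robot as it stands. The module is installed in compiled form; this text tells all that it offers.
- The arm moves only by the tool drive_tool, never from a script. Its argument "deltas" is a list that holds one entry, the list of rows, each a list of 7 numbers: the shift along the tool's x, y, z in mm, then the turn, a rotation vector about the tool's x, y, z in rad, then the opening, from -1 (shut) to 1 (fully open). In form: [[[tx, ty, tz, ax, ay, az, claw], ...]]. A call has 1 to 5 rows; each row is the pose to reach, as a shift and turn from the pose commanded when the call began, along the tool's axes at that moment; what a row does not reach only later rows make up. A row lasts 1/12 s, in which the tool goes at most 41.7 mm and 7.16 degrees, less where a joint would pass 70% of its speed; a pose out of reach is approached as far as the arm can. A call with a gripper value outside its range is refused whole. The fingers move at their own pace and stop on an object; the grip force is fixed at half the most. Time passes only in rows, so rows that repeat a pose let the fingers close. It gives the time, the measured TCP pose, the force and the opening at its end, in the units of the state.
- robot.observe(): the state, without advancing time (a new reading comes with each control period).
- robot.camera(name): name is "scene" or "top" or "wrist"; returns a dict with "image" (384x512x3 uint8, red, green, blue), "z_map" (384x512 float32, m along the optical axis (not along the pixel's ray), 0 where there is no reading), "K" (3x3 intrinsics, pixels), "extrinsics" (4x4, takes a point from camera to world coordinates). Camera axes: x right, y down, z forward; pixel columns grow to the right and rows downward; lengths in m; the calibration is good to about 2 mm. A picture is of the moment at which its call begins.
- robot.hand_in(): hands the job in, once; it reports no verdict.
The state is a dict: "clock": time; "joint_pos": joint angles; "qvel": joint speeds; "tau": joint torques, N m; "ee_pos": TCP position; "orientation": TCP orientation; "force": force on the tool from outside, world axes, zero at the start; "moment": the same for the moment, N m; "grip_width": opening from 0.0 (shut) to 1.0 (fully open).
Only numpy, scipy, OpenCV 4.12 (cv2) and the standard library are available. Lean on these libraries where they do the work, as an engineer would, in place of code of your own. Each camera call takes 0.05 s, during which the arm holds its last target.

## Working session

There is one attempt and no reset: what is moved stays moved. The work goes in short steps, Python scripts to look and compute and a tool call to move; the robot and the scene stay as the last step left them, time stands still between calls to the robot, and variables do not carry over. Pictures are saved under pics/ and viewed, and the job is handed in when it is done.

Besides the shell and the picture viewer there is one more tool, called after "Call:" as name(argument=value, ...), one argument or row to a line, values as JSON. drive_tool: Moves the arm, as the interface text tells. Its arguments: {"type":"object","properties":{"deltas":{"type":"array"}},"required":["deltas"]}

```bash
mkdir -p pics; python3 - <<'E'
from workcell import robot
import cv2,numpy as np
print(robot.observe())
for n in ["scene","top","wrist"]:
    c=robot.camera(n); cv2.imwrite(f"pics/{n}0.png",c["image"][:,:,::-1]); np.savez(f"{n}0.npz",**c)
    print(n,c["K"],c["extrinsics"])
E
```

```text
{'clock': 0.0, 'joint_pos': array([-1.24257742e+00,  3.00453292e-01,  1.52161721e+00,  2.73604277e-05,
        1.32069635e+00, -6.65874702e-02]), 'qvel': array([-0.00053537, -0.00067556, -0.00028701,  0.00057662, -0.00051066,
        0.0003344 ]), 'tau': array([-5.79673051e-04, -5.31805480e+01, -3.52734554e+01,  7.07484456e-02,
        2.43933289e-02, -8.38829601e-05]), 'ee_pos': array([ 0.21153753, -0.50764548,  0.40408068]), 'orientation': array([-5.83815023e-04,  9.80579676e-01,  1.96120256e-01, -6.34440225e-05]), 'force': array([-0.2067141 ,  0.63407909,  0.20660516]), 'moment': array([-0.04247614,  0.01600707, -0.01104879]), 'grip_width': 0.9985753431012284}
scene [[376.92518832   0.         251.5128234 ]
 [  0.         376.92518832 194.09646462]
 [  0.           0.           1.        ]] [[-0.24793541  0.55013917 -0.79741766  1.26418596]
 [ 0.9687733   0.1429326  -0.20260447  0.21435028]
 [ 0.00251632 -0.82274976 -0.56839819  0.54382128]
 [ 0.          0.          0.          1.        ]]
top [[490.63340944   0.         254.52929206]
 [  0.         490.63340944 189.82888597]
 [  0.           0.           1.        ]] [[-4.86942850e-04 -9.95147492e-01  9.83932489e-02  4.61726880e-01]
 [-9.99856283e-01  2.15191110e-03  1.68161544e-02  2.90384044e-02]
 [-1.69462874e-02 -9.83709196e-02 -9.95005520e-01  1.11861628e+00]
 [ 0.00000000e+00  0.00000000e+00  0.00000000e+00  1.00000000e+00]]
wrist [[273.43898851   0.         253.19689824]
 [  0.         273.43898851 191.17455912]
 [  0.           0.           1.        ]] [[ 0.38466904 -0.88889617 -0.24878371  0.2840868 ]
 [-0.92305315 -0.37090604 -0.10198821 -0.47884807]
 [-0.00161845  0.26887229 -0.96317448  0.38479582]
 [ 0.          0.          0.          1.        ]]
```

View pics/scene0.png

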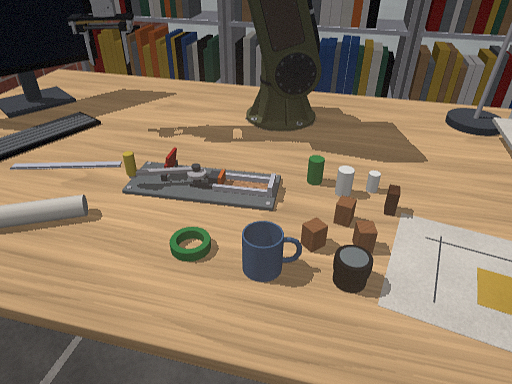

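View pics/top0.png

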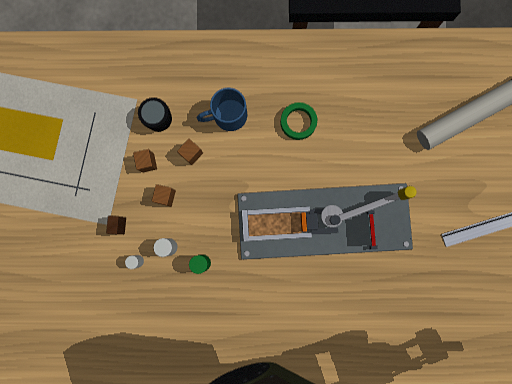

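View pics/wrist0.png

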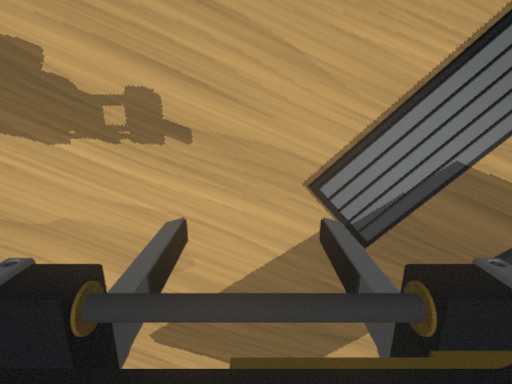

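Top view: image up is +x, left is +y. The jig lies around (325,222). The beech candidates are at (163,195), (144,160) and (190,152). Walnut is at (116,225), the large white tower at (164,247) and the small white one at (131,262). I'll enlarge this for measuring.

```bash
cat > h.py <<'E'
import numpy as np,cv2
def load(n): return np.load(n+".npz")
def cloud(c):
    z=c["z_map"];K=c["K"];v,u=np.mgrid[:z.shape[0],:z.shape[1]]
    P=np.stack([(u-K[0,2])/K[0,0]*z,(v-K[1,2])/K[1,1]*z,z],-1)
    E=c["extrinsics"];W=P@E[:3,:3].T+E[:3,3]; W[z==0]=np.nan; return W
E
python3 - <<'E'
from h import *
c=load("top0");W=cloud(c);im=c["image"][:,:,::-1]
cv2.imwrite("pics/a.png",cv2.resize(im[130:290,90:220],None,fx=4.5,fy=3.7*4.5/3.7*0.8333*1.0,interpolation=cv2.INTER_CUBIC)[:600])
cv2.imwrite("pics/b.png",cv2.resize(im[170:270,225:425],None,fx=4,fy=4,interpolation=cv2.INTER_CUBIC))
H=W[...,2]
m=((H>0.03)&(H<0.12)).astype(np.uint8)
n,l,s,ce=cv2.connectedComponentsWithStats(m)
for i in range(1,n):
    if s[i,4]<60: continue
    p=W[l==i]; zt=np.nanpercentile(p[:,2],90)
    # top face
    q=p[p[:,2]>zt-0.006]
    r=cv2.minAreaRect((q[:,:2]*1000).astype(np.float32))
    print(ce[i].round(),s[i,4],"ztop",zt.round(3),"rect",np.round(r[0]),np.round(r[1]),round(r[2],1))
E
```

```text
[468. 115.] 2171 ztop 0.05 rect [ 737. -430.] [ 38. 230.] 28.9
[225. 107.] 736 ztop 0.088 rect [748. 105.] [77. 76.] 0.4
[154. 113.] 828 ztop 0.064 rect [741. 271.] [67. 67.] 0.5
[189. 150.] 334 ztop 0.057 rect [657. 193.] [36. 40.] 48.6
[143. 159.] 354 ztop 0.056 rect [637. 294.] [40. 36.] 13.6
[162. 194.] 336 ztop 0.056 rect [558. 251.] [37. 39.] 76.5
[364. 210.] 1128 ztop 0.1 rect [ 558. -275.] [24. 23.] 87.3
[245. 225.] 175 ztop 0.042 rect [491.  69.] [66. 12.] 3.4
[309. 221.] 288 ztop 0.044 rect [499. -72.] [35. 40.] 89.4
[114. 224.] 270 ztop 0.063 rect [492. 355.] [24. 40.] 84.5
[164. 247.] 323 ztop 0.071 rect [444. 243.] [38. 37.] 1.3
[132. 261.] 167 ztop 0.053 rect [412. 314.] [28. 28.] 51.1
[198. 263.] 308 ztop 0.071 rect [408. 167.] [38. 38.] 89.6
```

View pics/a.png

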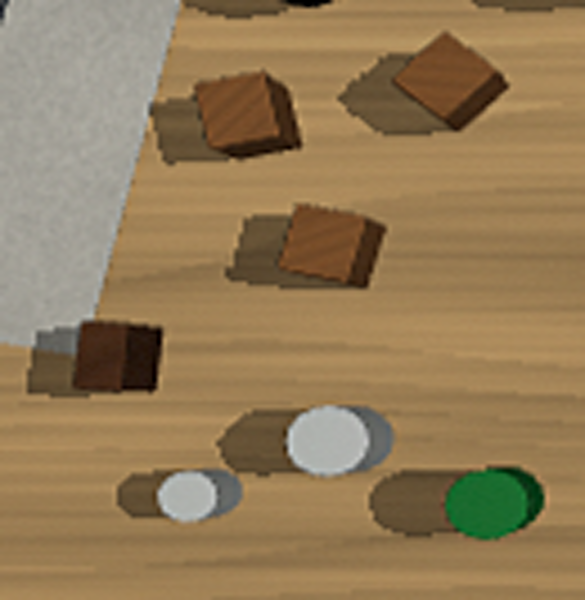

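View pics/b.png

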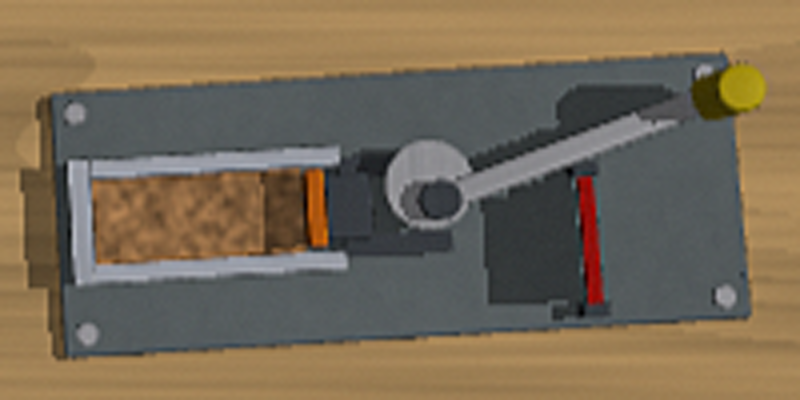

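Beech candidate distances are 0.612, 0.685 and 0.70 m, so the piece at (558,251) is the one. The larger white tower is at (444,243). Next I'll fit the jig pose and refine the piece yaws.

```bash
python3 - <<'E'
from h import *
c=load("top0");W=cloud(c);im=c["image"].astype(int);H=W[...,2]
# plate mask: depth region around jig >6mm
roi=np.zeros(H.shape,bool);roi[175:270,228:425]=1
m=roi&(H>0.007)
n,l,s,ce=cv2.connectedComponentsWithStats(m.astype(np.uint8));i=1+np.argmax(s[1:,4]);m=l==i
p=W[m]; p=p[p[:,2]<0.030]
r=cv2.minAreaRect((p[:,:2]*1000).astype(np.float32));print("plate",r,np.median(p[:,2]))
# table height check
print("table",np.nanmedian(H[300:330,300:400]))
# sub-pixel: project corner pixels on planes
def ray(u,v,z,c=c):
    K=c["K"];E=c["extrinsics"];d=E[:3,:3]@np.array([(u-K[0,2])/K[0,0],(v-K[1,2])/K[1,1],1]);o=E[:3,3]
    return o+d*(z-o[2])/d[2]
cs=[(50,95),(722,55),(750,318),(62,358)]
q=np.array([ray(225+(a+.5)/4-.5,170+(b+.5)/4-.5,.012)[:2]*1000 for a,b in cs]);print(q.round(1),[np.linalg.norm(q[i]-q[(i+1)%4]).round(1) for i in range(4)])
# blocks, mask by top height region area-based fit
for nm,(u,v) in dict(beech=(162,194),walnut=(114,224),tower=(164,247)).items():
    m=(H>0.03);n,l,s,ce=cv2.connectedComponentsWithStats(m.astype(np.uint8));k=l==l[v,u]
    zt=np.nanpercentile(W[k][:,2],80);t=k&(abs(H-zt)<.005)
    P=W[t][:,:2]*1000;mu=P.mean(0);cov=np.cov(P.T);w,V=np.linalg.eigh(cov)
    print(nm,zt,mu.round(1),"sides",np.sqrt(12*w).round(1),"long ang",np.degrees(np.arctan2(V[1,1],V[0,1])).round(1), [tuple(np.round(x,1)) for x in cv2.minAreaRect(P.astype(np.float32))[:2]],cv2.minAreaRect(P.astype(np.float32))[2])
E
```

```text
plate ((501.74951171875, -108.73580932617188), (150.1061248779297, 385.2088317871094), 3.4225690364837646) 0.011771026378673222
table -0.000776223074191229
[[ 563.2   87.2]
 [ 585.1 -292.4]
 [ 437.6 -303.4]
 [ 415.5   80. ]] [np.float64(380.2), np.float64(147.8), np.float64(384.0), np.float64(147.9)]
beech 0.0556311562615035 [558.  250.7] sides [35.9 39.4] long ang 152.4 [(np.float64(558.1), np.float64(250.8)), (np.float64(35.6), np.float64(39.3))] 75.92176818847656
walnut 0.06220614722760134 [492.3 354.7] sides [24.3 40.4] long ang 176.1 [(np.float64(492.4), np.float64(355.1)), (np.float64(24.2), np.float64(40.0))] 84.5368881225586
tower 0.07051620806698025 [443.8 243.2] sides [34.5 34.7] long ang 144.0 [(np.float64(443.5), np.float64(243.2)), (np.float64(38.3), np.float64(37.2))] 1.308847427368164
```

```bash
cat > d.py <<'E'
import sys,numpy as np
from workcell import robot
from scipy.spatial.transform import Rotation as R
BED=np.array([495.1,3.8]);JA=3.4
def jig(x,y):
    c,s=np.cos(np.radians(JA)),np.sin(np.radians(JA));return BED+[c*x-s*y,s*x+c*y]
def show():
    o=robot.observe();q=o["orientation"];M=R.from_quat([q[1],q[2],q[3],q[0]]).as_matrix()
    print("t",round(o["clock"],2),"tcp",(o["ee_pos"]*1000).round(1),"yaw",np.degrees(np.arctan2(M[1,1],M[0,1])).round(2),"F",o["force"].round(1),"w",round(o["grip_width"],3));return o["ee_pos"]*1000,M
def to(x,y,z,phi):
    p,M=show();c,s=np.cos(np.radians(phi)),np.sin(np.radians(phi))
    T=np.array([[-s,c,0],[c,s,0],[0,0,-1]]).T
    d=M.T@(np.array([x,y,z])-p);w=R.from_matrix(M.T@T).as_rotvec()
    print("target",np.round([x,y,z],1),"->",d.round(1),w.round(3),"rows",round(np.linalg.norm(d)/41.7,1),round(np.degrees(np.linalg.norm(w))/7.16,1))
if __name__=="__main__":
    a=sys.argv[1:]
    if a[0]=="j": to(*jig(float(a[1]),float(a[2])),float(a[3]),JA if len(a)<5 else float(a[4]))
    elif a[0]=="w": to(*map(float,a[1:5]))
    else: show()
E
python3 d.py w 443.8 243.2 330 3.4
```

```text
t 0.15 tcp [ 211.5 -507.7  404.2] yaw -67.38 F [ 0.4  0.1 -0.7] w 0.999
target [443.8 243.2 330. ] -> [ 503.2 -603.7   74.8] [-1.000e-03 -1.000e-03 -1.235e+00] rows 18.9 9.9
```

Call:
drive_tool(
  deltas=[
    [[503,-604,75,0,0,-1.235,1],[503,-604,75,0,0,-1.235,1],[503,-604,75,0,0,-1.235,1],[503,-604,75,0,0,-1.235,1],[503,-604,75,0,0,-1.235,1]],
  ],
)

```text
clock: 0.57
ee_pos: [0.2727, -0.3076, 0.3844]
orientation: [-0.0, 0.871, 0.491, 0.0]
force: [1.2, 0.8, 0.3]
grip_width: 1.003
```

```bash
python3 d.py w 443.8 243.2 330 3.4
```

```text
t 0.57 tcp [ 272.7 -307.6  384.4] yaw -31.25 F [1.2 0.8 0.3] w 1.003
target [443.8 243.2 330. ] -> [ 559.7 -139.4   54.6] [-0.    -0.    -0.605] rows 13.9 4.8
```

Call:
drive_tool(
  deltas=[
    [[560,-139,55,0,0,-0.605,1],[560,-139,55,0,0,-0.605,1],[560,-139,55,0,0,-0.605,1],[560,-139,55,0,0,-0.605,1],[560,-139,55,0,0,-0.605,1]],
  ],
)

```text
clock: 0.98
ee_pos: [0.3354, -0.1099, 0.365]
orientation: [0.0, 0.686, 0.728, 0.0]
force: [0.2, -0.7, 0.2]
grip_width: 0.999
```

```bash
python3 d.py w 443.8 243.2 330 3.4
```

```text
t 0.98 tcp [ 335.4 -109.9  365. ] yaw 3.44 F [ 0.2 -0.7  0.2] w 0.999
target [443.8 243.2 330. ] -> [346.  129.4  35. ] [0.001 0.    0.001] rows 8.9 0.0
```

Call:
drive_tool(
  deltas=[
    [[190,71,19,0,0,0,1],[190,71,19,0,0,0,1],[190,71,19,0,0,0,1],[190,71,19,0,0,0,1],[190,71,19,0,0,0,1]],
  ],
)

```text
clock: 1.4
ee_pos: [0.3962, 0.0842, 0.3459]
orientation: [0.0, 0.688, 0.726, 0.0]
force: [0.7, -0.9, -0.1]
grip_width: 1.0
```

Call:
drive_tool(
  deltas=[
    [[156,58,16,0,0,0,1],[156,58,16,0,0,0,1],[156,58,16,0,0,0,1],[156,58,16,0,0,0,1],[156,58,16,0,0,0,1]],
  ],
)

```text
clock: 1.82
ee_pos: [0.4463, 0.2454, 0.3287]
orientation: [-0.0, 0.686, 0.727, -0.0]
force: [0.3, 0.1, -0.5]
grip_width: 0.997
```

```bash
python3 d.py w 443.8 243.2 228 3.4; python3 - <<'E'
from workcell import robot
import cv2,numpy as np
c=robot.camera("wrist"); cv2.imwrite("pics/w1.png",c["image"][:,:,::-1]); np.savez("w1.npz",**c)
from h import *
W=cloud(c);H=W[...,2]
print(c["extrinsics"].round(3))
n,l,s,ce=cv2.connectedComponentsWithStats(((H>0.03)&(H<.085)).astype(np.uint8))
for i in range(1,n):
    if s[i,4]<100: continue
    p=W[l==i];zt=np.nanpercentile(p[:,2],80);q=p[abs(p[:,2]-zt)<.004]*1000;r=cv2.minAreaRect(q[:,:2].astype(np.float32));print(ce[i].round(),s[i,4],zt.round(3),q.mean(0).round(1),np.round(r[0],1),np.round(r[1],1),round(r[2],1))
E
```

```text
t 1.82 tcp [446.3 245.4 328.7] yaw 3.3 F [ 0.3  0.1 -0.5] w 0.997
target [443.8 243.2 228. ] -> [ -2.1  -2.5 100.7] [-0.001 -0.    -0.002] rows 2.4 0.0
[[ 0.998  0.056  0.015  0.442]
 [ 0.058 -0.962 -0.268  0.322]
 [-0.     0.269 -0.963  0.309]
 [ 0.     0.     0.     1.   ]]
[311.  80.] 1648 0.063 [490.  354.7  62.6] [490.4 354.8] [24.1 39.9] 85.8
[218. 122.] 832 0.052 [409.9 314.   51.8] [409.8 313.7] [27.8 27.6] 2.9
[450. 156.] 2355 0.056 [633.4 294.9  55.6] [634.4 294.3] [40.9 36.3] 13.1
[508. 189.] 265 0.04 [707.2 263.4  39.4] [708.6 261.7] [ 6.9 38.1] 18.8
[363. 195.] 1838 0.056 [555.5 251.7  55.5] [555.9 251. ] [36.  40.1] 76.4
[249. 200.] 1676 0.071 [441.8 244.   70.5] [441.9 243.4] [38.6 39.2] 51.1
[444. 248.] 1515 0.056 [652.1 198.7  55.5] [654.  193.7] [35.7 40.3] 48.7
[211. 266.] 1735 0.071 [406.3 168.3  70.4] [406.1 167.5] [38.9 39. ] 7.7
[281. 334.] 827 0.041 [489.1  69.1  40. ] [490.   67.8] [67.6 14. ] 2.9
```

View pics/w1.png

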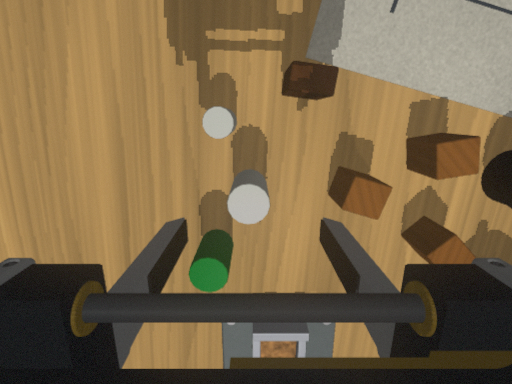

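The wrist view confirms the tower at (248,203), world ≈(442,243). It agrees with the top camera within 2 mm, so I'll descend.

Call:
drive_tool(
  deltas=[
    [[-2,-3.5,40,0,0,0,1],[-2,-3.5,80,0,0,0,1],[-2,-3.5,101,0,0,0,1],[-2,-3.5,101,0,0,0,1]],
  ],
)

```text
clock: 2.2
ee_pos: [0.4412, 0.237, 0.2253]
orientation: [-0.001, 0.688, 0.726, -0.003]
force: [0.2, -1.1, -0.1]
grip_width: 0.997
```

```bash
python3 d.py w 442.8 243.3 228 3.4
```

```text
t 2.2 tcp [441.2 237.  225.3] yaw 3.05 F [ 0.2 -1.1 -0.1] w 0.997
target [442.8 243.3 228. ] -> [ 6.2  1.9 -2.8] [-0.007  0.003 -0.006] rows 0.2 0.1
```

Call:
drive_tool(
  deltas=[
    [[0,0,0,0,0,0,1],[0,0,0,0,0,0,1]],
  ],
)

```text
clock: 2.37
ee_pos: [0.4428, 0.2381, 0.2309]
orientation: [0.0, 0.688, 0.726, 0.001]
force: [0.7, 0.7, 0.2]
grip_width: 1.001
```

```bash
python3 d.py w 442.8 243.3 228 3.4
```

```text
t 2.37 tcp [442.8 238.1 230.9] yaw 3.06 F [0.7 0.7 0.2] w 1.001
target [442.8 243.3 228. ] -> [5.2 0.3 2.9] [ 0.002 -0.001 -0.006] rows 0.1 0.1
```

Call:
drive_tool(
  deltas=[
    [[5,0,2,0,0,-0.005,1],[5,0,2,0,0,-0.005,1],[5,0,2,0,0,-0.005,1]],
  ],
)

```text
clock: 2.62
ee_pos: [0.4421, 0.2437, 0.228]
orientation: [0.0, 0.686, 0.728, 0.001]
force: [-0.8, 0.6, -0.7]
grip_width: 1.001
```

```bash
python3 d.py w 442.8 243.3 228 3.4
```

```text
t 2.62 tcp [442.1 243.7 228. ] yaw 3.4 F [-0.8  0.6 -0.7] w 1.001
target [442.8 243.3 228. ] -> [-0.4  0.6  0. ] [ 0.001 -0.001  0.   ] rows 0.0 0.0
```

Good; close.

Call:
drive_tool(
  deltas=[
    [[0,0,0,0,0,0,-1],[0,0,0,0,0,0,-1],[0,0,0,0,0,0,-1],[0,0,0,0,0,0,-1],[0,0,0,0,0,0,-1]],
  ],
)

```text
clock: 3.03
ee_pos: [0.4421, 0.2434, 0.2271]
orientation: [-0.0, 0.686, 0.728, 0.0]
force: [0.4, -0.3, 0.1]
grip_width: 0.684
```

Call:
drive_tool(
  deltas=[
    [[0,0,0,0,0,0,-1],[0,0,0,0,0,0,-1]],
  ],
)

```text
clock: 3.2
ee_pos: [0.442, 0.2434, 0.2271]
orientation: [-0.0, 0.686, 0.728, -0.0]
force: [-1.0, 1.0, -0.3]
grip_width: 0.534
```

```bash
python3 d.py j 0 36 320
```

```text
t 3.2 tcp [442.  243.4 227.1] yaw 3.38 F [-1.   1.  -0.3] w 0.534
target [493.   39.7 320. ] -> [-206.3   38.8  -92.9] [-0.  0. -0.] rows 5.5 0.0
```

Call:
drive_tool(
  deltas=[
    [[0,0,0,0,0,0,-1],[0,0,0,0,0,0,-1],[0,0,0,0,0,0,-1],[0,0,0,0,0,0,-1]],
  ],
)

```text
clock: 3.53
ee_pos: [0.442, 0.2434, 0.2271]
orientation: [-0.0, 0.686, 0.728, -0.0]
force: [0.6, -0.5, -0.5]
grip_width: 0.418
```

Call:
drive_tool(
  deltas=[
    [[0,0,-30,0,0,0,-1],[0,0,-60,0,0,0,-1],[0,0,-93,0,0,0,-1]],
  ],
)

```text
clock: 3.78
ee_pos: [0.4418, 0.2433, 0.3206]
orientation: [-0.0, 0.686, 0.728, -0.001]
force: [-0.1, 0.1, -0.2]
grip_width: 0.42
```

Call:
drive_tool(
  deltas=[
    [[-206,39,0,0,0,0,-1],[-206,39,0,0,0,0,-1],[-206,39,0,0,0,0,-1],[-206,39,0,0,0,0,-1],[-206,39,0,0,0,0,-1]],
  ],
)

```text
clock: 4.2
ee_pos: [0.4928, 0.0394, 0.3202]
orientation: [0.0, 0.686, 0.728, 0.0]
force: [1.2, 0.3, -0.7]
grip_width: 0.42
```

Call:
drive_tool(
  deltas=[
    [[0,0,0,0,0,0,-1],[0,0,0,0,0,0,-1]],
  ],
)

```text
clock: 4.37
ee_pos: [0.493, 0.0396, 0.3199]
orientation: [-0.0, 0.687, 0.726, -0.0]
force: [1.0, -1.0, -1.2]
grip_width: 0.419
```

```bash
python3 d.py j 0 36 320; python3 - <<'E'
from workcell import robot
import cv2,numpy as np
for n in ["wrist","top"]:
    c=robot.camera(n); cv2.imwrite(f"pics/{n}2.png",c["image"][:,:,::-1]); np.savez(f"{n}2.npz",**c)
E
```

```text
t 4.37 tcp [493.   39.6 319.9] yaw 3.17 F [ 1.  -1.  -1.2] w 0.419
target [493.   39.7 320. ] -> [ 0.1 -0.  -0.1] [-0.    -0.    -0.004] rows 0.0 0.0
```

View pics/wrist2.png

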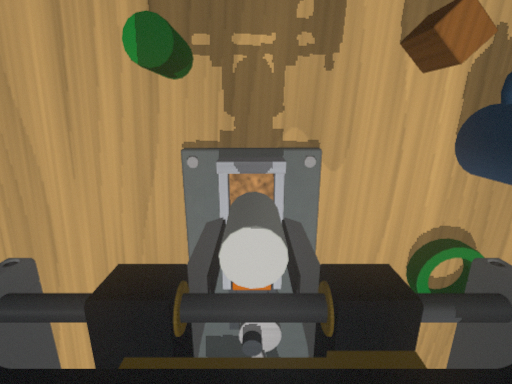

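View pics/top2.png

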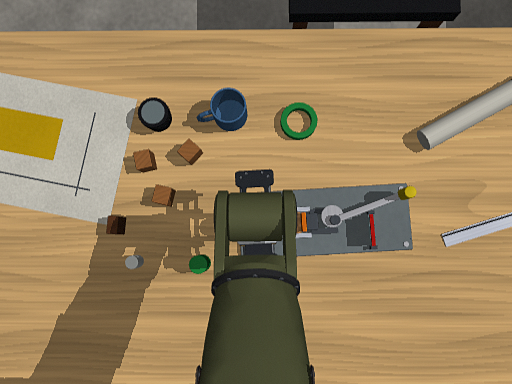

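```bash
python3 - <<'E'
from h import *
from d import jig
c=load("wrist2");W=cloud(c)*1000;H=W[...,2]
def row(v,u0,u1):
    for u in range(u0,u1): print(u,W[v,u].round(1),end='; ')
# tower top
t=(abs(H-H[255,253])<3)&(np.hypot(W[...,0]-493,W[...,1]-40)<40);p=W[t];print("tower",p.mean(0).round(1),p.min(0).round(1),p.max(0).round(1))
# end wall top z 40 
e=(abs(H-40)<3)&(W[...,1]>50);p=W[e];r=cv2.minAreaRect(p[:,:2].astype(np.float32));print("endwall",len(p),p.mean(0).round(1),r,"pred",jig(0,64.5),jig(0,64.5))
# side walls top z 27
s=(abs(H-27)<2)&(W[...,1]>20)&(W[...,1]<75);p=W[s]
pj=(p[:,:2]-jig(0,0));import numpy as np
a=np.radians(3.4);xj=pj@[np.cos(a),np.sin(a)];yj=pj@[-np.sin(a),np.cos(a)]
k=(yj<55)
print("side L",np.percentile(xj[k&(xj<0)],[2,98]),"R",np.percentile(xj[k&(xj>0)],[2,98]),k.sum())
E
```

```text
tower [493.1  41.1 163.4] [460.9  19.6 160.2] [524.7  59.5 166.2]
endwall 1637 [561.6 100.   40.2] ((566.402099609375, 139.22837829589844), (332.1512145996094, 152.2097625732422), 1.3671116828918457) pred [491.2747389  68.1864689] [491.2747389  68.1864689]
side L [-35.74568837 -25.98732216] R [ 22.52920575 234.26899189] 667
```

```bash
python3 - <<'E'
from h import *
from d import jig
c=load("wrist2");W=cloud(c)*1000;H=W[...,2]
near=(np.abs(W[...,0]-493)<50)
im=c["image"].astype(int)
t=(abs(H-163.4)<2.5)&(im.min(-1)>170);p=W[t];print("tower",len(p),p.min(0).round(1),p.max(0).round(1))
e=(abs(H-40)<2)&(W[...,1]>55)&(W[...,1]<80)&near;p=W[e];r=cv2.minAreaRect(p[:,:2].astype(np.float32));print("endwall",len(p),r)
a=np.radians(3.4)
pj=W[...,:2]-jig(0,0);xj=pj@[np.cos(a),np.sin(a)];yj=pj@[-np.sin(a),np.cos(a)]
for lo,hi in((20,35),(35,55)):
    s=(abs(H-27)<2)&(yj>lo)&(yj<hi);L=xj[s&(xj<0)&(xj>-50)];R=xj[s&(xj>0)&(xj<50)];print(L.min(),L.max(),len(L),R.min(),R.max(),len(R))
pl=(abs(H-12)<2)&(yj>10)&(yj<75)&(abs(xj)<90);print("plate",np.percentile(xj[pl],[.2,99.8]),"end",np.percentile(yj[(abs(H-12)<2)&(abs(xj)<70)],99.8))
E
```

```text
tower 3211 [473.8  20.2 161.3] [512.   57.9 165.5]
endwall 886 ((489.33123779296875, 67.93815612792969), (68.00818634033203, 12.026793479919434), 3.2891526222229004)
-35.94550244426308 -26.08661624688751 124 22.03611689187494 31.500966298439018 118
-35.86838048690225 -25.793725458787648 183 22.3733204531922 32.14425735134617 185
plate [-76.15174139  72.35131261] end 160.42086766777683
```

The wrist view shows the jig about 1.5–1.9 mm lower in x than the top camera gave. The tower held at a known place confirms the wrist camera, so I'm using bed = (493.6, 3.8).

```bash
sed -i 's/495.1,3.8/493.6,3.8/' d.py; python3 d.py j 0 36 241
```

```text
t 4.47 tcp [492.6  41.8 320. ] yaw 3.38 F [-0.2 -0.1 -0.1] w 0.418
target [491.5  39.7 241. ] -> [-2.  -1.3 79. ] [-0. -0. -0.] rows 1.9 0.0
```

Call:
drive_tool(
  deltas=[
    [[0,-1.4,20,0,0,0,-1],[0,-1.4,40,0,0,0,-1],[0,-1.4,55,0,0,0,-1],[0,-1.4,55,0,0,0,-1],[0,-1.4,55,0,0,0,-1]],
  ],
)

```text
clock: 4.88
ee_pos: [0.4912, 0.0423, 0.2649]
orientation: [-0.0, 0.685, 0.728, -0.001]
force: [0.0, -0.5, -0.7]
grip_width: 0.423
```

```bash
python3 d.py j 0 36 240
```

```text
t 4.88 tcp [491.2  42.3 264.9] yaw 3.48 F [ 0.  -0.5 -0.7] w 0.423
target [491.5  39.7 240. ] -> [-2.6  0.1 24.9] [-0.001  0.     0.001] rows 0.6 0.0
```

Call:
drive_tool(
  deltas=[
    [[-2.5,0,0,0,0,0,-1],[-2.5,0,10,0,0,0,-1],[-2.5,0,20,0,0,0,-1],[-2.5,0,20,0,0,0,-1]],
  ],
)

```text
clock: 5.22
ee_pos: [0.4911, 0.0388, 0.2433]
orientation: [-0.001, 0.686, 0.728, -0.001]
force: [-0.3, 0.4, -1.3]
grip_width: 0.422
```

```bash
python3 d.py j 0 36 239.5
```

```text
t 5.22 tcp [491.1  38.8 243.3] yaw 3.38 F [-0.3  0.4 -1.3] w 0.422
target [491.5  39.7 239.5] -> [0.9 0.5 3.8] [-0.002 -0.    -0.   ] rows 0.1 0.0
```

Call:
drive_tool(
  deltas=[
    [[0.5,0.3,4,0,0,0,-1],[0.5,0.3,4,0,0,0,-1]],
  ],
)

```text
clock: 5.38
ee_pos: [0.4918, 0.0393, 0.2405]
orientation: [-0.0, 0.686, 0.728, -0.0]
force: [-0.2, 0.4, -1.2]
grip_width: 0.424
```

```bash
python3 d.py j 0 36 239.5
```

```text
t 5.38 tcp [491.8  39.3 240.5] yaw 3.38 F [-0.2  0.4 -1.2] w 0.424
target [491.5  39.7 239.5] -> [ 0.4 -0.3  1. ] [-0.001 -0.    -0.   ] rows 0.0 0.0
```

Call:
drive_tool(
  deltas=[
    [[0,0,1,0,0,0,-1],[0,0,1,0,0,0,0.6],[0,0,1,0,0,0,0.6],[0,0,1,0,0,0,0.6],[0,0,1,0,0,0,0.6]],
  ],
)

```text
clock: 5.8
ee_pos: [0.4919, 0.0393, 0.2403]
orientation: [0.0, 0.686, 0.728, 0.0]
force: [-0.3, 1.0, -0.2]
grip_width: 0.667
```

Call:
drive_tool(
  deltas=[
    [[0,0,-25,0,0,0,0.6],[0,0,-60,0,0,0,0.6],[0,0,-90,0,0,0,0.6]],
  ],
)

```text
clock: 6.05
ee_pos: [0.4917, 0.0392, 0.3316]
orientation: [-0.0, 0.686, 0.728, -0.0]
force: [0.3, 0.2, 0.1]
grip_width: 0.8
```

```bash
python3 d.py w 491.2 354.8 320 -4.8; python3 d.py w 491.2 354.8 225 -4.8
```

```text
t 6.05 tcp [491.7  39.2 331.6] yaw 3.38 F [0.3 0.2 0.1] w 0.8
target [491.2 354.8 320. ] -> [315.   18.1  11.6] [-0.     0.     0.143] rows 7.6 1.1
t 6.05 tcp [491.7  39.2 331.6] yaw 3.38 F [0.3 0.2 0.1] w 0.8
target [491.2 354.8 225. ] -> [315.   18.2 106.6] [-0.     0.     0.143] rows 8.0 1.1
```

Call:
drive_tool(
  deltas=[
    [[200,11,8,0,0,0.143,0.6],[200,11,8,0,0,0.143,0.6],[200,11,8,0,0,0.143,0.6],[200,11,8,0,0,0.143,0.6],[200,11,8,0,0,0.143,0.6]],
  ],
)

```text
clock: 6.47
ee_pos: [0.4905, 0.2417, 0.3223]
orientation: [0.0, 0.736, 0.677, 0.0]
force: [0.6, -0.0, 0.4]
grip_width: 0.802
```

```bash
python3 d.py w 490.8 354.8 290 -4.8
```

```text
t 6.47 tcp [490.5 241.7 322.3] yaw -4.82 F [ 0.6 -0.   0.4] w 0.802
target [490.8 354.8 290. ] -> [112.7  -9.2  32.4] [ 0.001 -0.    -0.   ] rows 2.8 0.0
```

Call:
drive_tool(
  deltas=[
    [[112.5,-9.2,32,0,0,0,0.6],[112.5,-9.2,32,0,0,0,0.6],[112.5,-9.2,32,0,0,0,0.6],[112.5,-9.2,32,0,0,0,0.6],[112.5,-9.2,32,0,0,0,0.6]],
  ],
)

```text
clock: 6.88
ee_pos: [0.4908, 0.3536, 0.2892]
orientation: [-0.0, 0.735, 0.678, -0.001]
force: [0.2, -0.1, -0.1]
grip_width: 0.802
```

```bash
python3 d.py w 490.8 354.8 225 -4.8; cat > wc.py <<'E'
import sys
from workcell import robot
from h import *
n=sys.argv[1]
c=robot.camera("wrist"); cv2.imwrite(f"pics/{n}.png",c["image"][:,:,::-1]); np.savez(f"{n}.npz",**c)
W=cloud(c);H=W[...,2]
k,l,s,ce=cv2.connectedComponentsWithStats(((H>0.03)&(H<.085)).astype(np.uint8))
for i in range(1,k):
    if s[i,4]<200: continue
    p=W[l==i];zt=np.nanpercentile(p[:,2],80);q=p[abs(p[:,2]-zt)<.004]*1000;r=cv2.minAreaRect(q[:,:2].astype(np.float32));print(ce[i].round(),s[i,4],zt.round(3),q.mean(0).round(1),np.round(r[0],1),np.round(r[1],1),round(r[2],1))
E
python3 wc.py w3
```

```text
t 6.88 tcp [490.8 353.6 289.2] yaw -4.68 F [ 0.2 -0.1 -0.1] w 0.802
target [490.8 354.8 225. ] -> [ 1.3 -0.  64.2] [-0.001  0.001  0.002] rows 1.5 0.0
[253. 207.] 1811 0.063 [490.7 355.9  62.4] [490.5 355.2] [23.8 39.8] 86.0
[415. 248.] 1811 0.056 [633.8 303.6  55.3] [633.3 300. ] [39.9 25.8] 12.6
[501. 249.] 520 0.049 [712.3 293.   48.4] [713.  293.7] [15.9  3.9] 46.2
[316. 285.] 275 0.051 [545.2 271.1  50.6] [544.3 270.7] [13.5  6.2] 21.7
[185. 361.] 285 0.044 [403.7 185.6  43.6] [401.3 184.6] [22.1  4.6] 12.5
```

View pics/w3.png

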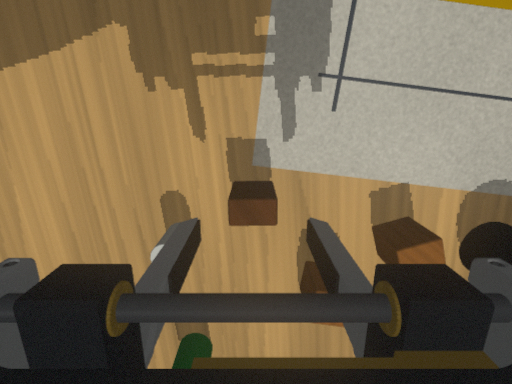

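The walnut block at (253,207) is square and centred between the fingers. Descending.

Call:
drive_tool(
  deltas=[
    [[1.5,0,30,0,0,-0.01,0.6],[1.5,0,60,0,0,-0.01,0.6],[1.5,0,64,0,0,-0.01,0.6],[1.5,0,64,0,0,-0.01,0.6]],
  ],
)

```text
clock: 7.27
ee_pos: [0.4916, 0.3528, 0.2255]
orientation: [-0.0, 0.733, 0.68, -0.001]
force: [-0.3, 0.3, 0.5]
grip_width: 0.798
```

```bash
python3 d.py w 490.6 355.2 225 -4.2
```

```text
t 7.27 tcp [491.6 352.8 225.5] yaw -4.32 F [-0.3  0.3  0.5] w 0.798
target [490.6 355.2 225. ] -> [ 2.4 -1.2  0.5] [-0.002  0.002 -0.002] rows 0.1 0.0
```

Call:
drive_tool(
  deltas=[
    [[2.2,-1,0,0,0,0,0.6],[2.2,-1,0,0,0,0,-1],[2.2,-1,0,0,0,0,-1],[2.2,-1,0,0,0,0,-1],[2.2,-1,0,0,0,0,-1]],
  ],
)

```text
clock: 7.68
ee_pos: [0.4907, 0.3562, 0.2269]
orientation: [0.0, 0.733, 0.68, 0.001]
force: [-0.1, 0.1, 0.4]
grip_width: 0.553
```

Call:
drive_tool(
  deltas=[
    [[0,0,0,0,0,0,-1],[0,0,0,0,0,0,-1],[0,0,0,0,0,0,-1]],
  ],
)

```text
clock: 7.93
ee_pos: [0.4906, 0.3562, 0.2263]
orientation: [0.0, 0.733, 0.68, 0.0]
force: [-0.0, 0.1, 3.2]
grip_width: 0.424
```

```bash
python3 d.py j 0 1 330
```

```text
t 7.93 tcp [490.6 356.2 226.3] yaw -4.24 F [-0.   0.1  3.2] w 0.424
target [493.5   4.8 330. ] -> [-350.3   28.9 -103.7] [ 0.    -0.    -0.133] rows 8.8 1.1
```

Call:
drive_tool(
  deltas=[
    [[0,0,0,0,0,0,-1],[0,0,-35,0,0,0,-1],[0,0,-70,0,0,0,-1],[-30,3,-104,0,0,0,-1],[-65,6,-104,0,0,0,-1]],
  ],
)

```text
clock: 8.35
ee_pos: [0.4918, 0.292, 0.3356]
orientation: [0.001, 0.732, 0.682, 0.004]
force: [1.7, -0.2, 0.7]
grip_width: 0.425
```

```bash
python3 d.py j 0 2 330
```

```text
t 8.35 tcp [491.8 292.  335.6] yaw -4.07 F [ 1.7 -0.2  0.7] w 0.425
target [493.5   5.8 330. ] -> [-285.4   21.9    4.4] [ 0.007 -0.004 -0.13 ] rows 6.9 1.0
```

Call:
drive_tool(
  deltas=[
    [[-200,15.5,0,0,0,-0.13,-1],[-200,15.5,0,0,0,-0.13,-1],[-200,15.5,0,0,0,-0.13,-1],[-200,15.5,0,0,0,-0.13,-1],[-200,15.5,0,0,0,-0.13,-1]],
  ],
)

```text
clock: 8.77
ee_pos: [0.4919, 0.0881, 0.3301]
orientation: [0.0, 0.687, 0.727, -0.0]
force: [0.3, -0.1, -0.8]
grip_width: 0.424
```

```bash
python3 d.py j 0 2 300
```

```text
t 8.77 tcp [491.9  88.1 330.1] yaw 3.19 F [ 0.3 -0.1 -0.8] w 0.424
target [493.5   5.8 300. ] -> [-82.2  -3.   30.1] [ 0.     0.    -0.004] rows 2.1 0.0
```

Call:
drive_tool(
  deltas=[
    [[-40,-1.5,0,0,0,-0.004,-1],[-82,-3,0,0,0,-0.004,-1],[-82,-3,0,0,0,-0.004,-1],[-82,-3,0,0,0,-0.004,-1]],
  ],
)

```text
clock: 9.1
ee_pos: [0.494, 0.0066, 0.3301]
orientation: [-0.0, 0.687, 0.727, -0.0]
force: [0.6, 0.3, -1.0]
grip_width: 0.425
```

```bash
python3 d.py j 0 2 260;python3 wc.py w4
```

```text
t 9.1 tcp [494.    6.6 330.1] yaw 3.23 F [ 0.6  0.3 -1. ] w 0.425
target [493.5   5.8 260. ] -> [-0.8 -0.5 70.1] [-0.    -0.    -0.003] rows 1.7 0.0
[160.  16.] 1771 0.071 [407.4 156.5  70.5] [407.2 155.5] [39.2 17.3] 4.6
[450.  11.] 1263 0.056 [655.4 177.1  55.4] [656.2 175.1] [36.3 17.3] 1.9
[496. 113.] 2200 0.059 [712.2  95.1  58.7] [714.8  94. ] [12.7 55.2] 16.4
[252. 132.] 905 0.041 [489.2  67.6  40.6] [489.4  67.5] [67.8 11.5] 3.2
[253. 166.] 1828 0.083 [492.4  39.8  82.6] [492.5  39.4] [38.5 38.9] 2.5
[260. 288.] 307 0.047 [ 508.4 -102.7   46.3] [ 507.8 -103. ] [38.4 10.4] 4.8
[249. 346.] 880 0.055 [ 515.9 -165.    54.3] [ 516.1 -167.2] [14.3 54.6] 20.9
```

View pics/w4.png

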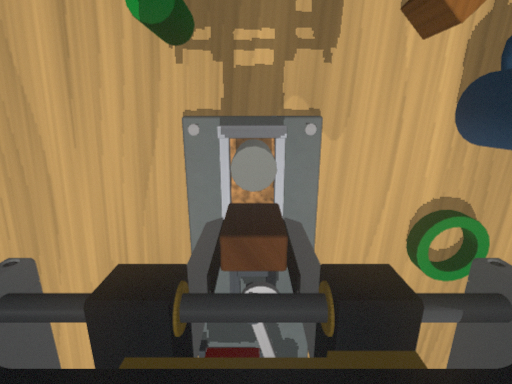

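The tower stands in the bed at (253,166) with its top at 82.6 mm as expected, and walnut is lined up behind it. Lowering.

Call:
drive_tool(
  deltas=[
    [[-0.8,-0.5,25,0,0,-0.003,-1],[-0.8,-0.5,50,0,0,-0.003,-1],[-0.8,-0.5,72,0,0,-0.003,-1],[-0.8,-0.5,72,0,0,-0.003,-1]],
  ],
)

```text
clock: 9.48
ee_pos: [0.4927, 0.0089, 0.2545]
orientation: [-0.002, 0.684, 0.73, -0.002]
force: [-1.1, 0.2, -0.5]
grip_width: 0.424
```

```bash
python3 d.py j 0 2 239
```

```text
t 9.48 tcp [492.7   8.9 254.5] yaw 3.73 F [-1.1  0.2 -0.5] w 0.424
target [493.5   5.8 239. ] -> [-3.2  0.7 15.5] [-0.006 -0.001  0.006] rows 0.4 0.1
```

Call:
drive_tool(
  deltas=[
    [[-3,0.6,0,0,0,0.004,-1],[-3,0.6,0,0,0,0.004,-1],[-3,0.6,6,0,0,0.004,-1],[-3,0.6,10,0,0,0.004,-1],[-3,0.6,10,0,0,0.004,-1]],
  ],
)

```text
clock: 9.9
ee_pos: [0.4942, 0.0046, 0.2478]
orientation: [-0.0, 0.686, 0.728, -0.0]
force: [0.2, 0.3, -0.7]
grip_width: 0.422
```

```bash
python3 d.py j 0 2 239
```

```text
t 9.9 tcp [494.2   4.6 247.8] yaw 3.38 F [ 0.2  0.3 -0.7] w 0.422
target [493.5   5.8 239. ] -> [ 1.2 -0.7  8.8] [-0. -0. -0.] rows 0.2 0.0
```

Call:
drive_tool(
  deltas=[
    [[1,-0.7,4,0,0,0,-1],[1,-0.7,8.5,0,0,0,-1],[1,-0.7,8.5,0,0,0,-1]],
  ],
)

```text
clock: 10.15
ee_pos: [0.4934, 0.0055, 0.2388]
orientation: [-0.0, 0.686, 0.728, -0.0]
force: [-0.3, -0.7, -1.0]
grip_width: 0.425
```

```bash
python3 d.py j 0 2 239
```

```text
t 10.15 tcp [493.4   5.5 238.8] yaw 3.38 F [-0.3 -0.7 -1. ] w 0.425
target [493.5   5.8 239. ] -> [ 0.3  0.1 -0.2] [-0.001 -0.    -0.   ] rows 0.0 0.0
```

Call:
drive_tool(
  deltas=[
    [[0,0,0.5,0,0,0,0.5],[0,0,0.5,0,0,0,0.5],[0,0,0.5,0,0,0,0.5],[0,0,0,0,0,0,0.5]],
  ],
)

```text
clock: 10.48
ee_pos: [0.4936, 0.0055, 0.2397]
orientation: [0.0, 0.686, 0.728, 0.0]
force: [0.9, -0.4, -0.5]
grip_width: 0.668
```

Call:
drive_tool(
  deltas=[
    [[0,0,-25,0,0,0,0.6],[0,0,-60,0,0,0,0.6],[0,0,-90,0,0,0,0.6]],
  ],
)

```text
clock: 10.73
ee_pos: [0.4935, 0.0055, 0.3312]
orientation: [-0.0, 0.686, 0.728, -0.0]
force: [0.1, -0.1, 0.2]
grip_width: 0.796
```

```bash
python3 d.py w 556.8 251.2 300 -13.7
```

```text
t 10.73 tcp [493.5   5.5 331.2] yaw 3.38 F [ 0.1 -0.1  0.2] w 0.796
target [556.8 251.2 300. ] -> [241.6  77.7  31.2] [-0.    -0.     0.298] rows 6.1 2.4
```

Call:
drive_tool(
  deltas=[
    [[195,62,16,0,0,0.298,0.6],[195,62,16,0,0,0.298,0.6],[195,62,16,0,0,0.298,0.6],[195,62,16,0,0,0.298,0.6],[195,62,16,0,0,0.298,0.6]],
  ],
)

```text
clock: 11.15
ee_pos: [0.5427, 0.2003, 0.3142]
orientation: [0.0, 0.787, 0.617, 0.0]
force: [0.2, -0.7, 0.4]
grip_width: 0.801
```

```bash
python3 d.py w 556.8 251.2 290 -13.7
```

```text
t 11.15 tcp [542.7 200.3 314.2] yaw -13.74 F [ 0.2 -0.7  0.4] w 0.801
target [556.8 251.2 290. ] -> [52.8  1.6 24.2] [ 0.001 -0.    -0.001] rows 1.4 0.0
```

Call:
drive_tool(
  deltas=[
    [[35,1,16,0,0,0,0.6],[52.8,1.6,24,0,0,0,0.6],[52.8,1.6,24,0,0,0,0.6],[52.8,1.6,24,0,0,0,0.6]],
  ],
)

```text
clock: 11.48
ee_pos: [0.5565, 0.2498, 0.2894]
orientation: [-0.0, 0.786, 0.618, -0.001]
force: [-0.1, 0.2, -0.3]
grip_width: 0.799
```

```bash
python3 d.py w 556 251.2 222 -13.7;python3 wc.py w5
```

```text
t 11.48 tcp [556.5 249.8 289.4] yaw -13.61 F [-0.1  0.2 -0.3] w 0.799
target [556.  251.2 222. ] -> [ 1.3 -0.7 67.4] [-0.001  0.001  0.002] rows 1.6 0.0
[468. 131.] 7371 0.063 [733.1 273.   63. ] [731.2 271.3] [54.7 67.5] 0.4
[335. 134.] 2739 0.056 [634.4 295.   55.5] [634.7 294.2] [40.1 36.2] 12.8
[ 68. 175.] 1457 0.052 [411.  314.   51.4] [410.  313.9] [28.6 28.7] 62.5
[253. 206.] 2265 0.056 [556.6 251.8  55.5] [556.3 251.1] [36. 40.] 77.0
[374. 240.] 2310 0.056 [654.2 195.2  55.4] [654.9 192.7] [36.4 41.2] 48.0
[462. 256.] 669 0.059 [726.1 171.8  59.7] [726.4 171.2] [11.   8.1] 40.1
```

View pics/w5.png

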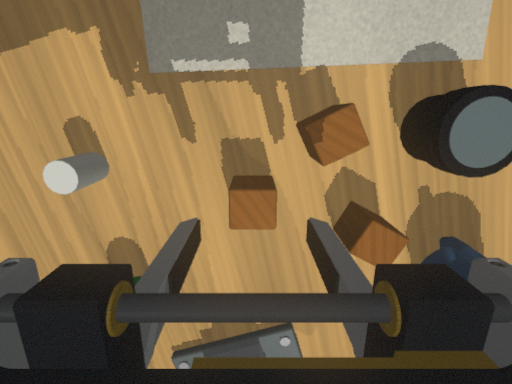

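Beech at (253,206) is square to the jaws with its 40 mm side along them, and the neighbours are clear. Descending.

Call:
drive_tool(
  deltas=[
    [[1.3,-0.5,30,0,0,-0.008,0.6],[1.3,-0.5,60,0,0,-0.008,0.6],[1.3,-0.5,67.5,0,0,-0.008,0.6],[1.3,-0.5,67.5,0,0,-0.008,0.6]],
  ],
)

```text
clock: 11.87
ee_pos: [0.5563, 0.2495, 0.2214]
orientation: [-0.0, 0.784, 0.62, -0.002]
force: [0.2, -0.8, 0.1]
grip_width: 0.802
```

```bash
python3 d.py w 556.3 251.2 222 -13.2
```

```text
t 11.87 tcp [556.3 249.5 221.4] yaw -13.31 F [ 0.2 -0.8  0.1] w 0.802
target [556.3 251.2 222. ] -> [ 1.7 -0.4 -0.6] [-0.003  0.002 -0.002] rows 0.0 0.0
```

Call:
drive_tool(
  deltas=[
    [[1.5,-0.3,0,0,0,0,0.6],[1.5,-0.3,0,0,0,0,-1],[1.5,-0.3,0,0,0,0,-1],[1.5,-0.3,0,0,0,0,-1],[1.5,-0.3,0,0,0,0,-1]],
  ],
)

```text
clock: 12.28
ee_pos: [0.5566, 0.2522, 0.2234]
orientation: [0.0, 0.784, 0.621, 0.001]
force: [0.3, 1.1, 0.5]
grip_width: 0.553
```

Call:
drive_tool(
  deltas=[
    [[0,0,0,0,0,0,-1],[0,0,0,0,0,0,-1],[0,0,0,0,0,0,-1],[0,0,0,0,0,0,-1]],
  ],
)

```text
clock: 12.62
ee_pos: [0.5566, 0.2522, 0.2228]
orientation: [0.0, 0.784, 0.621, 0.0]
force: [-1.1, -0.5, 4.1]
grip_width: 0.426
```

```bash
python3 d.py j 0 -32 330
```

```text
t 12.62 tcp [556.6 252.2 222.8] yaw -13.23 F [-1.1 -0.5  4.1] w 0.426
target [495.5 -28.1 330. ] -> [-286.8    4.7 -107.2] [ 0.   -0.   -0.29] rows 7.3 2.3
```

Call:
drive_tool(
  deltas=[
    [[0,0,-35,0,0,0,-1],[0,0,-70,0,0,0,-1],[0,0,-107,0,0,0,-1],[-40,1,-107,0,0,-0.1,-1],[-80,1.5,-107,0,0,-0.2,-1]],
  ],
)

```text
clock: 13.03
ee_pos: [0.5393, 0.1741, 0.3314]
orientation: [0.001, 0.716, 0.699, 0.002]
force: [0.5, -0.6, -1.4]
grip_width: 0.426
```

```bash
python3 d.py j 0 -31 330
```

```text
t 13.03 tcp [539.3 174.1 331.4] yaw -1.39 F [ 0.5 -0.6 -1.4] w 0.426
target [495.4 -27.1 330. ] -> [-202.2  -39.     1. ] [ 0.004 -0.001 -0.084] rows 4.9 0.7
```

Call:
drive_tool(
  deltas=[
    [[-202,-39,0,0,0,-0.084,-1],[-202,-39,0,0,0,-0.084,-1],[-202,-39,0,0,0,-0.084,-1],[-202,-39,0,0,0,-0.084,-1],[-202,-39,0,0,0,-0.084,-1]],
  ],
)

```text
clock: 13.45
ee_pos: [0.4935, -0.0286, 0.3296]
orientation: [0.0, 0.688, 0.726, 0.0]
force: [0.5, -0.9, -1.3]
grip_width: 0.423
```

Call:
drive_tool(
  deltas=[
    [[0,0,0,0,0,0,-1],[0,0,0,0,0,0,-1]],
  ],
)

```text
clock: 13.62
ee_pos: [0.4941, -0.0283, 0.3296]
orientation: [0.0, 0.689, 0.724, 0.0]
force: [0.1, 0.4, -0.5]
grip_width: 0.428
```

```bash
python3 d.py j 0 -31 260;python3 wc.py w6
```

```text
t 13.62 tcp [494.1 -28.3 329.6] yaw 2.85 F [ 0.1  0.4 -0.5] w 0.428
target [495.4 -27.1 260. ] -> [ 1.1  1.3 69.6] [ 0.   -0.   -0.01] rows 1.7 0.1
[500.  74.] 1534 0.05 [712.   93.8  49.5] [714.5  93.1] [11.1 53.2] 17.3
[254. 131.] 4293 0.083 [492.2  40.   82.6] [492.2  39.9] [38.8 39.2] 46.8
[263. 284.] 622 0.06 [ 500.7 -123.8   60.3] [ 501.  -123.6] [21.2 16.2] 2.4
[242. 342.] 2154 0.068 [ 475.5 -200.6   68.1] [ 475.3 -202. ] [59.4  6.3] 4.6
```

View pics/w6.png

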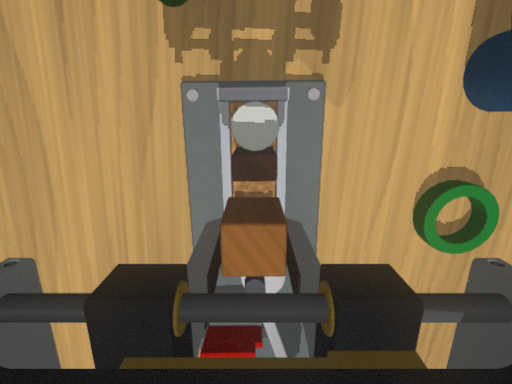

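```bash
python3 - <<'E'
from h import *
W=cloud(load("w6"))*1000;H=W[...,2]
t=(abs(H-74.5)<3)&(abs(W[...,0]-493)<35)&(W[...,1]>-15)&(W[...,1]<20);p=W[t];print(len(p),p.mean(0),cv2.minAreaRect(p[:,:2].astype(np.float32)))
E
python3 d.py j 0 -31 255
```

```text
1222 [493.49109082   4.75111089  74.44361925] ((493.6875305175781, 4.034390449523926), (39.96942901611328, 24.27838706970215), 3.5253477096557617)
t 13.67 tcp [494.4 -27.1 329.6] yaw 2.95 F [ 0.3  0.6 -0.4] w 0.427
target [495.4 -27.1 255. ] -> [-0.1  1.  74.6] [ 0.    -0.    -0.008] rows 1.8 0.1
```

Walnut stands at (493.7,4.2) with a yaw of 3.5° and tops at 74.4 mm, which is correct. Lowering beech.

Call:
drive_tool(
  deltas=[
    [[-2,1,25,0,0,-0.008,-1],[-2,1,50,0,0,-0.008,-1],[-2,1,62,0,0,-0.008,-1],[-2,1,62,0,0,-0.008,-1],[-2,1,62,0,0,-0.008,-1]],
  ],
)

```text
clock: 14.08
ee_pos: [0.4958, -0.0277, 0.2674]
orientation: [-0.0, 0.685, 0.729, -0.0]
force: [0.7, -0.5, 0.5]
grip_width: 0.424
```

```bash
python3 d.py j 0 -32 235.5
```

```text
t 14.08 tcp [495.8 -27.7 267.4] yaw 3.59 F [ 0.7 -0.5  0.5] w 0.424
target [495.5 -28.1 235.5] -> [-0.5 -0.3 31.9] [-0.001 -0.     0.003] rows 0.8 0.0
```

Call:
drive_tool(
  deltas=[
    [[-1,-0.3,10,0,0,0.003,-1],[-1,-0.3,20,0,0,0.003,-1],[-1,-0.3,27,0,0,0.003,-1],[-1,-0.3,27,0,0,0.003,-1]],
  ],
)

```text
clock: 14.42
ee_pos: [0.495, -0.0296, 0.2391]
orientation: [-0.001, 0.686, 0.727, -0.001]
force: [0.7, 0.0, -1.0]
grip_width: 0.42
```

```bash
python3 d.py j 0 -32 235.5
```

```text
t 14.42 tcp [495.  -29.6 239.1] yaw 3.32 F [ 0.7  0.  -1. ] w 0.42
target [495.5 -28.1 235.5] -> [1.4 0.6 3.6] [-0.002 -0.    -0.001] rows 0.1 0.0
```

Call:
drive_tool(
  deltas=[
    [[0.5,0.5,3.5,0,0,0,-1],[0.5,0.5,3.5,0,0,0,-1],[0.5,0.5,3.5,0,0,0,0.5],[0.5,0.5,3.5,0,0,0,0.5],[0.5,0.5,3.5,0,0,0,0.5]],
  ],
)

```text
clock: 14.83
ee_pos: [0.4958, -0.0292, 0.2373]
orientation: [0.0, 0.686, 0.727, 0.0]
force: [0.3, 0.0, 0.3]
grip_width: 0.604
```

Call:
drive_tool(
  deltas=[
    [[0,0,0,0,0,0,0.5],[0,0,-25,0,0,0,-0.5],[0,0,-60,0,0,0,-1],[0,0,-90,0,0,0,-1]],
  ],
)

```text
clock: 15.17
ee_pos: [0.4956, -0.0292, 0.3286]
orientation: [-0.0, 0.686, 0.727, -0.0]
force: [0.4, 0.1, 0.1]
grip_width: 0.53
```

```bash
python3 d.py j -36 -242 320
```

```text
t 15.17 tcp [495.6 -29.2 328.6] yaw 3.32 F [0.4 0.1 0.1] w 0.53
target [ 472.  -239.9  320. ] -> [-209.   -35.8    8.6] [-0.    -0.    -0.001] rows 5.1 0.0
```

Call:
drive_tool(
  deltas=[
    [[-207,-36,9,0,0,0,-1],[-207,-36,9,0,0,0,-1],[-207,-36,9,0,0,0,-1],[-207,-36,9,0,0,0,-1],[-207,-36,9,0,0,0,-1]],
  ],
)

```text
clock: 15.58
ee_pos: [0.4714, -0.2379, 0.3184]
orientation: [0.0, 0.686, 0.727, 0.0]
force: [0.4, 0.6, 0.5]
grip_width: 0.174
```

Call:
drive_tool(
  deltas=[
    [[0,0,0,0,0,0,-1],[0,0,0,0,0,0,-1],[0,0,0,0,0,0,-1]],
  ],
)

```text
clock: 15.83
ee_pos: [0.472, -0.2357, 0.3181]
orientation: [-0.0, 0.686, 0.727, 0.0]
force: [0.4, 0.2, -0.2]
grip_width: 0.005
```

```bash
python3 d.py j -36 -243 252; python3 wc.py w7; python3 - <<'E'
from workcell import robot
import cv2
c=robot.camera("scene");i=c["image"][120:240,80:400,::-1];cv2.imwrite("pics/s7.png",cv2.resize(i,None,fx=2.5,fy=2.5,interpolation=cv2.INTER_CUBIC))
E
```

```text
t 15.83 tcp [ 472.  -235.7  318.1] yaw 3.3 F [ 0.4  0.2 -0.2] w 0.005
target [ 472.1 -240.9  252. ] -> [-5.3 -0.2 66.1] [-0.    -0.    -0.002] rows 1.6 0.0
[294.  19.] 1718 0.041 [497.7 -78.9  40.6] [497.5 -79.1] [41.4 27.5] 2.2
[312. 128.] 5492 0.056 [ 525.3 -193.8   55. ] [ 527.2 -196.1] [ 24.6 170.1] 20.0
[263. 171.] 824 0.074 [ 475.1 -203.5   73.6] [ 475.1 -203.6] [58.8  7.1] 3.3
[443. 287.] 348 0.042 [ 689.9 -327.8   41.8] [ 689.4 -328.4] [27.6  9.9] 7.9
[441. 340.] 940 0.048 [ 696.9 -383.1   47.8] [ 695.9 -392.2] [19.6 57.1] 7.5
```

View pics/w7.png

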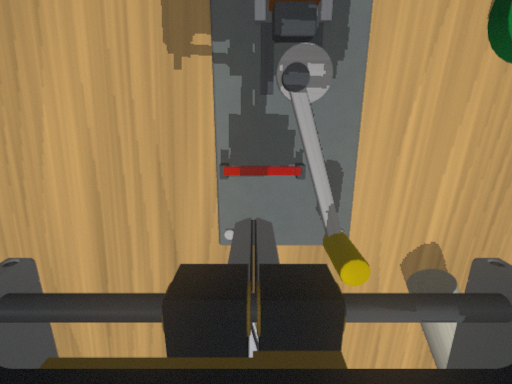

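View pics/s7.png

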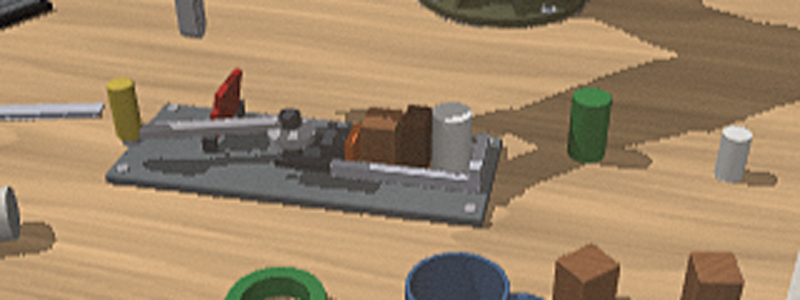

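All three pieces stand upright in the bed (scene crop, x 355–470). The catch top is at (263,171), world (475,-204), leaning about 0.17 rad. Going down behind it.

Call:
drive_tool(
  deltas=[
    [[-5.5,0,0,0,0,0,-1],[-5.5,0,25,0,0,0,-1],[-5.5,0,50,0,0,0,-1],[-5.5,0,66,0,0,0,-1],[-5.5,0,66,0,0,0,-1]],
  ],
)

```text
clock: 16.35
ee_pos: [0.472, -0.2406, 0.2492]
orientation: [-0.002, 0.686, 0.728, -0.001]
force: [-0.1, 0.7, -0.1]
grip_width: 0.006
```

```bash
python3 d.py j -36 -220 252; python3 d.py j -36 -190 237
```

```text
t 16.35 tcp [ 472.  -240.6  249.2] yaw 3.4 F [-0.1  0.7 -0.1] w 0.006
target [ 470.7 -217.9  252. ] -> [22.7  0.  -2.7] [-0.004 -0.003 -0.   ] rows 0.5 0.0
t 16.35 tcp [ 472.  -240.6  249.2] yaw 3.4 F [-0.1  0.7 -0.1] w 0.006
target [ 468.9 -188.   237. ] -> [52.7  0.1 12.4] [-0.004 -0.003 -0.   ] rows 1.3 0.0
```

Call:
drive_tool(
  deltas=[
    [[20,0,0,0,0,0,-1],[32,0,0,0,0,0,-1],[44,0,2,0,0,0,-1],[54,0,5,0,0,0,-1],[60,0,8,0,0,0,-1]],
  ],
)

```text
clock: 16.77
ee_pos: [0.469, -0.1803, 0.2445]
orientation: [0.0, 0.686, 0.728, 0.0]
force: [-0.4, -1.6, 0.7]
grip_width: 0.006
```

Call:
drive_tool(
  deltas=[
    [[0,0,5,0,0,0,-1],[0,0,10,0,0,0,-1],[0,0,13,0,0,0,-1],[0,0,13,0,0,0,-1]],
  ],
)

```text
clock: 17.1
ee_pos: [0.4688, -0.1819, 0.2302]
orientation: [-0.001, 0.686, 0.727, -0.0]
force: [1.0, -0.5, 0.7]
grip_width: 0.005
```

```bash
python3 d.py; python3 d.py s; python3 - <<'E'
from workcell import robot
import cv2
c=robot.camera("scene");i=c["image"][120:240,80:400,::-1];cv2.imwrite("pics/s8.png",cv2.resize(i,None,fx=2.5,fy=2.5,interpolation=cv2.INTER_CUBIC))
E
```

```text
t 17.1 tcp [ 468.8 -181.9  230.2] yaw 3.3 F [ 1.  -0.5  0.7] w 0.005Traceback (most recent call last):
  File "d.py", line 17, in <module>
    if a[0]=="j": to(*jig(float(a[1]),float(a[2])),float(a[3]),JA if len(a)<5 else float(a[4]))
       ~^^^
IndexError: list index out of range
```

View pics/s8.png

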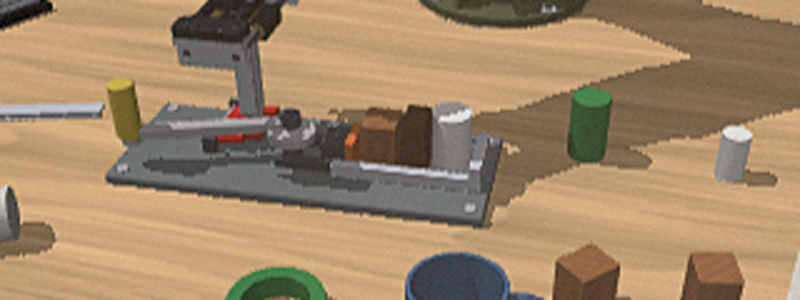

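The catch has folded almost flat, with the tip at z = 31. Pressing the rest of the way.

Call:
drive_tool(
  deltas=[
    [[0,0,2,0,0,0,-1],[0,0,4,0,0,0,-1],[0,0,4,0,0,0,-1]],
  ],
)

```text
clock: 17.4
ee_pos: [0.4691, -0.1818, 0.2278]
orientation: [0.0, 0.686, 0.727, 0.0]
force: [-3.2, 0.8, 11.0]
grip_width: 0.003
```

Call:
drive_tool(
  deltas=[
    [[0,0,1.5,0,0,0,-1],[0,0,1.5,0,0,0,-1]],
  ],
)

```text
clock: 17.57
ee_pos: [0.4691, -0.1818, 0.2273]
orientation: [0.001, 0.686, 0.727, 0.0]
force: [-9.0, 4.0, 25.6]
grip_width: 0.006
```

Bottomed out: 25 N with the tip at 28 mm. Retract, look, then go to the handle.

Call:
drive_tool(
  deltas=[
    [[0,0,-30,0,0,0,0.4],[0,0,-65,0,0,0,0.4],[0,0,-105,0,0,0,0.4],[0,0,-110,0,0,0,0.4]],
  ],
)

```text
clock: 17.9
ee_pos: [0.4695, -0.1819, 0.3418]
orientation: [0.004, 0.686, 0.727, 0.001]
force: [1.9, -0.5, 1.8]
grip_width: 0.251
```

```bash
python3 d.py j 47 -283 335; python3 wc.py w9;python3 - <<'E'
from h import *
W=cloud(load("w9"))*1000;H=W[...,2]
im=load("w9")["image"].astype(int);r=(im[...,0]>90)&(im[...,1]<40)&(im[...,2]<40);p=W[r];print(len(p),np.nanpercentile(p,[5,50,95],axis=0).round(1))
E
```

```text
t 17.9 tcp [ 469.5 -181.9  341.8] yaw 3.32 F [ 1.9 -0.5  1.8] w 0.251
target [ 557.3 -275.9  335. ] -> [-98.9  82.2   7.9] [ 0.008  0.004 -0.001] rows 3.1 0.1
[292.  27.] 2748 0.068 [496.  -31.5  67.6] [496.4 -31.6] [40.4 34.6] 3.3
[286.  81.] 1607 0.044 [497.5 -71.1  42.7] [497.4 -73.9] [41.5 34.8] 3.3
[299. 168.] 3414 0.055 [ 525.7 -193.8   54.5] [ 523.7 -188.7] [ 17.4 153.6] 22.3
[423. 345.] 1845 0.05 [ 699.8 -369.3   49.2] [ 701.1 -370.9] [31.5 88. ] 28.1
1730 [[ 451.3 -207.    26.7]
 [ 479.5 -182.7   28.7]
 [ 505.8 -162.9   30.6]]
```

View pics/w9.png

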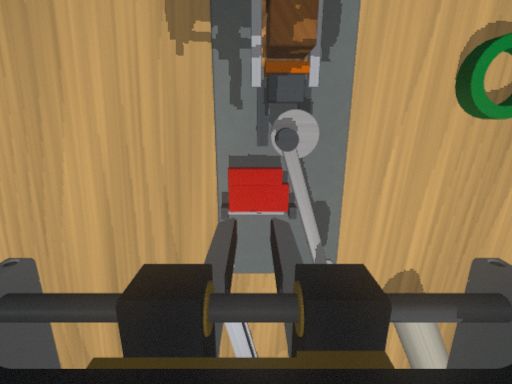

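The catch lies flat: red surface at z 27–31 mm over its length, about 1.5 rad. Beech is at (496.4,-31.6), top 67.6 mm, upright. Now to the handle.

Call:
drive_tool(
  deltas=[
    [[-40,33,0,0,0,0,0.4],[-80,66,0,0,0,0,0.4],[-99,82,0,0,0,0,0.4],[-99,82,0,0,0,0,0.4],[-99,82,0,0,0,0,0.4]],
  ],
)

```text
clock: 18.37
ee_pos: [0.557, -0.277, 0.3329]
orientation: [-0.001, 0.687, 0.727, -0.0]
force: [0.8, 0.9, -0.1]
grip_width: 0.649
```

```bash
python3 d.py j 47 -283 260; python3 wc.py w10; python3 - <<'E'
from h import *
for n in ["w10"]:
    c=load(n);W=cloud(c)*1000;H=W[...,2];im=c["image"].astype(int)
    y=(abs(H-104)<2.5)&(abs(W[...,0]-557)<20)&(abs(W[...,1]+276)<20);p=W[y];print(len(p),p.min(0) if len(p) else 0,p.max(0) if len(p) else 0)
E
```

```text
t 18.37 tcp [ 557.  -277.   332.9] yaw 3.24 F [ 0.8  0.9 -0.1] w 0.649
target [ 557.3 -275.9  260. ] -> [ 1.   0.5 72.9] [-0.003 -0.002 -0.003] rows 1.7 0.0
[220.  74.] 4946 0.056 [ 526.2 -193.5   54.7] [ 527.1 -197. ] [ 23.5 170.4] 21.2
[366. 253.] 1065 0.049 [ 685.5 -338.3   48.7] [ 686.7 -343. ] [31.6 26.2] 29.8
709 [ 544.74071332 -288.62096105  101.54688586] [ 569.37173426 -263.90540522  106.27731127]
```

View pics/w10.png

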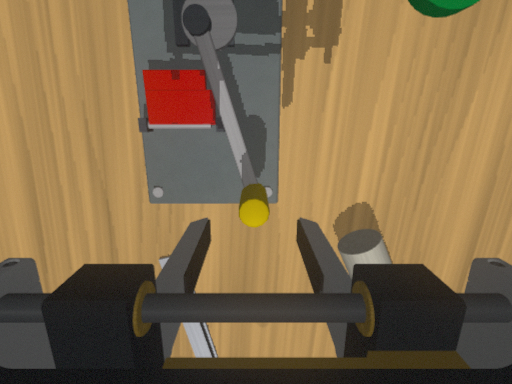

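The handle top at (254,211) gives (557,-276.3) and sits centred between the fingers. Descending and gripping.

Call:
drive_tool(
  deltas=[
    [[0.8,0,25,0,0,0,0.3],[0.8,0,50,0,0,0,0.3],[0.8,0,72,0,0,0,0.3],[0.8,0,72,0,0,0,0],[0.8,0,72,0,0,0,-1]],
  ],
)

```text
clock: 18.83
ee_pos: [0.556, -0.2741, 0.2635]
orientation: [-0.001, 0.686, 0.727, -0.0]
force: [-0.3, -0.6, 0.5]
grip_width: 0.543
```

Call:
drive_tool(
  deltas=[
    [[0,0,0,0,0,0,-1],[0,0,0,0,0,0,-1],[0,0,0,0,0,0,-1],[0,0,0,0,0,0,-1]],
  ],
)

```text
clock: 19.17
ee_pos: [0.5564, -0.2749, 0.2647]
orientation: [0.001, 0.686, 0.727, 0.0]
force: [-2.2, -1.6, 5.4]
grip_width: 0.27
```

```bash
python3 d.py j 0 -290 260;python3 d.py j -47 -283 260
```

```text
t 19.17 tcp [ 556.4 -274.9  264.7] yaw 3.33 F [-2.2 -1.6  5.4] w 0.27
target [ 510.8 -285.7  260. ] -> [ -8.2 -46.2   4.6] [ 0.001  0.001 -0.001] rows 1.1 0.0
t 19.17 tcp [ 556.4 -274.9  264.7] yaw 3.33 F [-2.2 -1.6  5.4] w 0.27
target [ 463.5 -281.5  260. ] -> [ -1.2 -93.2   4.6] [ 0.001  0.001 -0.001] rows 2.2 0.0
```

Call:
drive_tool(
  deltas=[
    [[0,0,0,0,0,0,-1],[-3,-12,0,0,0,0,-1],[-5.3,-24,0,0,0,0,-1],[-6.7,-36,0,0,0,0,-1],[-7,-48,0,0,0,0,-1]],
  ],
)

```text
clock: 19.58
ee_pos: [0.5089, -0.2848, 0.2647]
orientation: [0.001, 0.686, 0.727, 0.001]
force: [4.7, 0.8, 4.6]
grip_width: 0.274
```

```bash
python3 d.py j -47 -283 264
```

```text
t 19.58 tcp [ 508.9 -284.8  264.7] yaw 3.32 F [4.7 0.8 4.6] w 0.274
target [ 463.5 -281.5  264. ] -> [  5.9 -45.1   0.5] [ 0.003  0.001 -0.001] rows 1.1 0.0
```

Call:
drive_tool(
  deltas=[
    [[0.3,-12,0,0,0,0,-1],[1.7,-23,0,0,0,0,-1],[4,-34,0,0,0,0,-1],[6,-41,0,0,0,0,-1],[6,-41,0,0,0,0,-1]],
  ],
)

```text
clock: 20.0
ee_pos: [0.4673, -0.2814, 0.2648]
orientation: [0.002, 0.686, 0.727, 0.0]
force: [6.0, -4.2, 0.6]
grip_width: 0.275
```

```bash
python3 d.py j -47 -283 264; python3 - <<'E'
from workcell import robot
import cv2
c=robot.camera("scene");i=c["image"][120:240,80:400,::-1];cv2.imwrite("pics/s11.png",cv2.resize(i,None,fx=2.5,fy=2.5,interpolation=cv2.INTER_CUBIC))
E
```

```text
t 20.0 tcp [ 467.3 -281.4  264.8] yaw 3.29 F [ 6.  -4.2  0.6] w 0.275
target [ 463.5 -281.5  264. ] -> [ 0.1 -3.8  0.8] [ 0.003  0.003 -0.002] rows 0.1 0.0
```

View pics/s11.png

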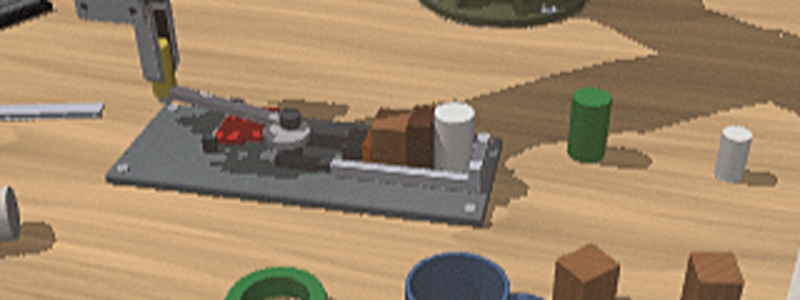

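Call:
drive_tool(
  deltas=[
    [[0.3,-2,0,0,0,0,-1],[0.6,-4,0,0,0,0,-1],[0.6,-4,0,0,0,0,-1]],
  ],
)

```text
clock: 20.3
ee_pos: [0.4641, -0.2809, 0.2647]
orientation: [0.002, 0.686, 0.727, 0.001]
force: [6.7, -1.3, 1.9]
grip_width: 0.27
```

Call:
drive_tool(
  deltas=[
    [[0.3,-2,0,0,0,0,-1],[0.3,-2,0,0,0,0,-1]],
  ],
)

```text
clock: 20.47
ee_pos: [0.4622, -0.2805, 0.2647]
orientation: [0.002, 0.686, 0.727, 0.001]
force: [8.4, -0.4, 2.4]
grip_width: 0.271
```

```bash
python3 d.py j -47 -283 264
```

```text
t 20.47 tcp [ 462.2 -280.5  264.7] yaw 3.32 F [ 8.4 -0.4  2.4] w 0.271
target [ 463.5 -281.5  264. ] -> [-1.   1.2  0.7] [ 0.004  0.002 -0.001] rows 0.0 0.0
```

Not clearly at the stop yet; I'll pull in small steps until the force jumps.

Call:
drive_tool(
  deltas=[
    [[0.3,-1.5,0,0,0,0,-1],[0.3,-1.5,0,0,0,0,-1]],
  ],
)

```text
clock: 20.63
ee_pos: [0.461, -0.2803, 0.2647]
orientation: [0.002, 0.686, 0.727, 0.001]
force: [11.8, -1.1, -0.4]
grip_width: 0.27
```

Call:
drive_tool(
  deltas=[
    [[0.3,-1.5,0,0,0,0,-1],[0.3,-1.5,0,0,0,0,-1]],
  ],
)

```text
clock: 20.8
ee_pos: [0.4602, -0.28, 0.2649]
orientation: [0.004, 0.686, 0.727, 0.002]
force: [21.7, -0.7, -5.7]
grip_width: 0.271
```

Force rose to 22 N, so it is at the stop: 96 mm of travel against 95 expected. Checking the row.

```bash
python3 - <<'E'
from workcell import robot
from h import *
import d
for n in ["top","scene"]:
    c=robot.camera(n);np.savez(n+"12.npz",**c)
    i=c["image"][...,::-1]
    i=i[120:240,80:400] if n=="scene" else i[80:280,100:425]
    cv2.imwrite(f"pics/{n}12.png",cv2.resize(i,None,fx=2.4,fy=2.4,interpolation=cv2.INTER_CUBIC))
W=cloud(load("top12"))*1000;H=W[...,2];pj=W[...,:2]-d.BED-[1.5,0];a=np.radians(3.4)
xj=pj@[np.cos(a),np.sin(a)];yj=pj@[-np.sin(a),np.cos(a)]
for nm,z in dict(tower=82.5,walnut=74.3,beech=67.5,pad=44).items():
    m=(abs(H-z)<3)&(abs(xj)<30)&(yj>-75)&(yj<60)
    r=cv2.minAreaRect(np.stack([xj[m],yj[m]],1).astype(np.float32)) if m.sum()>5 else None;print(nm,m.sum(),np.median(H[m]),r)
W0=cloud(load("top0"))*1000;D=W0[...,2]
n,l,s,ce=cv2.connectedComponentsWithStats(((H>18)&(H<120)).astype(np.uint8))
for i in range(1,n):
    if s[i,4]>100 and ce[i][0]<330: print(ce[i].round(),s[i,4])
d.show()
E
```

```text
tower 224 81.77233090952075 ((0.8731436729431152, 39.27676773071289), (38.65613555908203, 37.354312896728516), 53.02777862548828)
walnut 176 73.66036964605482 ((-0.21273040771484375, 11.079389572143555), (82.86738586425781, 38.28462600708008), 86.5771255493164)
beech 278 66.77424174002678 ((0.7552127838134766, -11.117670059204102), (39.85612487792969, 59.330101013183594), 0.6990140676498413)
pad 85 43.36426568114482 ((-3.8556137084960938, -3.955951690673828), (45.89456558227539, 126.99976348876953), 0.1521189957857132)
[225. 108.] 865
[154. 113.] 836
[299. 120.] 592
[189. 151.] 351
[144. 160.] 386
[316. 225.] 3523
[133. 261.] 184
[199. 263.] 322
t 20.9 tcp [ 460.3 -280.   264.9] yaw 3.33 F [21.7 -0.5 -4.1] w 0.271
```

View pics/top12.png

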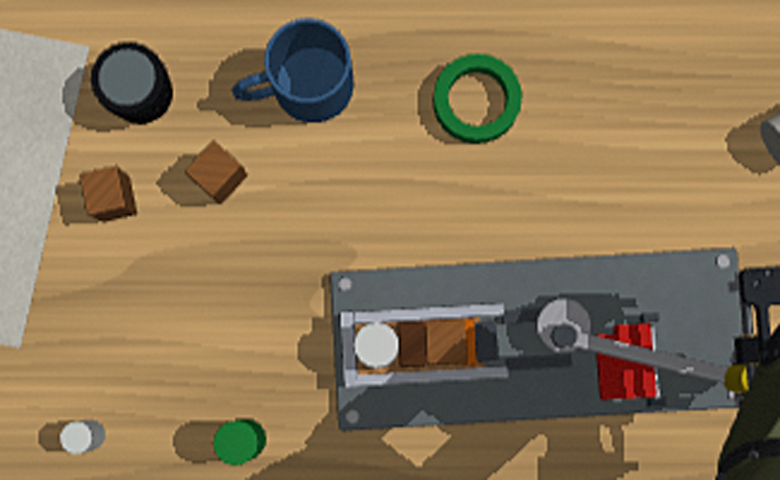

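View pics/scene12.png

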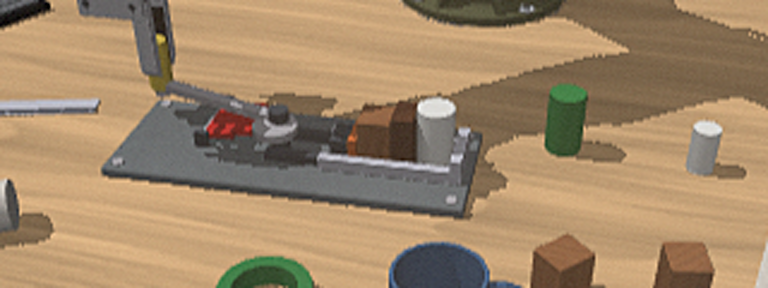

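Everything is squeezed up: tower at jig y = 39.3 against the end wall, walnut and beech tight behind it with their tops at the right heights, and the bystanders unmoved. The force holds steady, so I'm handing in.

```bash
python3 - <<'E'
from workcell import robot
print(robot.hand_in()); import d; d.show()
E
```

```text
the job is handed in; nothing more can be done
None
the job is handed in; nothing more can be done
```

The job is done and handed in at about 21 s of the 72 s allowed; the hand-in gives no verdict. From the end wall, the row runs tower, walnut, beech. I then folded the catch flat and pulled the lever to its stop, with the gripper still holding the handle.

**Last checks:**
- **Row:** The tower is against the end wall and walnut, beech and pad are tight behind it. All tops are within 1 mm of their upright heights. I did not measure the pad's spring travel directly.
- **Catch:** It bottomed out at 25 N while being pressed. After release its red face lay 27–31 mm above the table, so about flat. In the last pictures it is partly under the lever arm; I did not re-measure it there.
- **Lever:** The handle travelled 96 mm against 95 expected. The pull force jumped to about 22 N at the stop and held there, with the jaws closed on the 26 mm post.
- **Bystanders:** In the top camera the mug, tape roll and lens are within about a pixel of where they started.

**Disagreement:** The top and wrist cameras differed by about 1.5–2 mm in x, within the stated calibration. I used the wrist value for the jig because the tower, held at a known position, confirmed it.

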